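# Count four rollers onto the kit mat and hang the ready tag

### The arm

A 6-joint arm with a two-finger parallel gripper is mounted at the origin on the work surface. World frame = base frame: x ahead of the robot, y to its left, z up, the work surface at z = 0. Lengths are in m, angles in degrees, forces in N, time in s.
With the tool pointing down it reaches from about 0.325 to 0.775 m from the base axis. Payload 5.5 kg.
Tool frame: the origin (TCP) lies at the very end of the fingers, on their centre line; the grasp point (between the pads) lies 19 mm behind it; z points along the fingers, y is the line along which they close (so a half turn about z gives the same grasp; the last joint's range is limited). The gripper opens to 85 mm and grips with 20 to 120 N. Pads are 22 mm wide; open, the fingers measure 114 mm over their backs; the gripper's body (76 mm by 85 mm) begins 54 mm behind the grasp point. The pads swing forward as they close: fully open they stand 13 mm farther back than shut.
Start: joints at [71.007, 5.22, 70.514, -0, 104.267, -3.249], TCP at [0.163, 0.578, 0.231] pointing down, gripper open.
Joint ranges: [-164.24, 164.24], [-49.07, 125.15], [9.68, 141.18], [-86.29, 266.29], [3.28, 154.24], [-151.56, 151.56]. Speed limits (degrees/s): [147.25, 147.25, 172.46, 180, 180, 180].

### API

Orientations are given as [roll, pitch, yaw] about the fixed x, y, z axes, in that order (R = Rz(yaw) Ry(pitch) Rx(roll)).
In Python, from station import r, vision gives the robot as it stands. The module is installed in compiled form; this text tells all that it offers.
- The arm moves only by the tool jog_arm, never from a script. Its argument "steps" is text: rows parted by semicolons, each of 6 numbers parted by spaces: the shift along the tool's x, y, z each as a share of 0.2 m, from -1 to 1, then the turn, a rotation vector about the tool's x, y, z each as a share of 0.1 rad, from -1 to 1. A call has 1 to 12 rows; each row shifts and turns the commanded pose from where the row before left it, along the tool's axes as they then stand; what a row does not reach is not made up. A row lasts 1/10 s, in which the tool goes at most 50 mm and 8.59 degrees, less where a joint would pass 70% of its speed; a pose out of reach is approached as far as the arm can. A call with a number of a shift or a turn outside -1 to 1 is refused whole. A call with a gripper value outside its range is refused whole. "fingers" is the opening, from 0 (shut) to 1 (fully open), set as the call begins (left out, the last holds). The fingers move at their own pace and stop on an object; the grip force is fixed at half the most. Time passes only in rows, so rows that do not move let the fingers close. It gives the time, the measured TCP pose, the force, the opening and the grip force at its end, in the units of the state.
- r.get_state(): the state, without advancing time (a new reading comes with each control period).
- vision.read_camera(name): name is "scene" or "top" or "wrist"; returns a dict with "color" (480x640x3 uint8, red, green, blue), "vertical_fov" (degrees; the focal length in pixels is half the picture's height over the tangent of half this angle, whatever the lens; pixels are square), "cx", "cy" (the principal point, pixels), "T" (4x4, takes a point from camera to world coordinates). Camera axes: x right, y up, looking along -z (the intrinsics and any distortion apply to the point x, -y, -z); pixel columns grow to the right and rows downward; lengths in m; the calibration is good to about 2 mm. A picture is of the moment at which its call begins. There is no depth.
- r.finish_job(): hands the job in; it is judged then, once.
The state is a dict: "clock": time; "joint_pos": joint angles; "joint_vel": joint speeds; "joint_efforts": joint torques, N m; "eef_pos": TCP position; "tcp_rot": TCP orientation; "contact_force": force on the tool from outside, world axes, zero at the start; "moment": the same for the moment, N m; "grip_width": finger opening in m; "grip_force": force on a finger pad.
Only numpy, scipy, OpenCV 4.12 (cv2) and the standard library are available. Lean on these libraries where they do the work, as an engineer would, in place of code of your own. Each camera call takes 0.05 s, during which the arm holds its last target. There are 200 camera calls.

### The job

Make up a window kit: slide white rollers across the bench, without lifting them, until exactly four lie flat and wholly on the yellow mat, counting the one already there, with the spare roller clear of the mat. Then take the red tag from its holder and leave it hanging by its hole on the steel peg. Leave the brass disc, the blue packer, the screwdriver and the grease tin where they are.

Things in the scene. Friction and masses are not known exactly. Their poses are not given: they have to be found in the camera images.
- kit_mat: yellow kit mat painted flat on the bench (no thickness), 140 mm along its x by 220 mm along its y, fixed; origin at its centre at bench height. Its near edge (x = -70) is open; an aluminium fence 20 mm high runs along the whole far edge (inner face at x = +70, 12 mm thick) and along the far half of both sides (x = 0 to 70, inner faces at y = +-110, 12 mm thick)
- roller0: white plastic window roller lying flat, a disc 44 mm across and 18 mm thick with a small steel hub; origin at the centre of its underside, z up. One of five alike; four start in a row in front of the mat and one on the mat
- roller1: white plastic window roller lying flat, a disc 44 mm across and 18 mm thick with a small steel hub; origin at the centre of its underside, z up. One of five alike; four start in a row in front of the mat and one on the mat
- roller2: white plastic window roller lying flat, a disc 44 mm across and 18 mm thick with a small steel hub; origin at the centre of its underside, z up. One of five alike; four start in a row in front of the mat and one on the mat
- roller3: white plastic window roller lying flat, a disc 44 mm across and 18 mm thick with a small steel hub; origin at the centre of its underside, z up. One of five alike; four start in a row in front of the mat and one on the mat
- roller4: white plastic window roller lying flat, a disc 44 mm across and 18 mm thick with a small steel hub; origin at the centre of its underside, z up. One of five alike; four start in a row in front of the mat and one on the mat
- hook: hook stand, fixed: green base plate 90 by 70 by 10 mm, steel post 14 mm thick standing at x = +30 mm, and from the top of the post a bare round steel peg 8 mm thick that runs 62 mm towards the stand's -x (roughly towards the robot), rising 10 degrees; nothing stands above the peg. Origin at bench height
- peg_mid (a point): point on the peg's centre line halfway along it, about 120 mm above the bench; axes as the stand's (x from the peg's tip towards the post)
- peg_tip (a point): the peg's free end, 35 mm from the mid point, about 126 mm above the bench
- holder: wooden tag holder, fixed: block 50 mm (x) by 90 mm (y) by 38 mm high with a slot along y, 9 mm wide and 64 mm long, whose floor is 8 mm above the bench; origin under its centre. The red tag starts standing in the slot
- tag: stiff red plastic tag with a white patch, 6 mm thick (x), 60 mm wide (y), 95 mm tall (z); origin at the centre of its lower edge, alike from both faces. A rectangular hole 26 mm wide and 24 mm high spans z = 41 to 65 mm, leaving a 30 mm band above it to grip; it stands upright in the holder at the start
- tag_hole (a point): centre of the tag's hole, 53 mm above the tag's lower edge; x through the hole, z towards the tag's top
- brass_disc: brass disc 44 mm across, 18 mm thick, lying among the rollers; bystander; origin under its centre
- blue_packer: blue plastic packer block 28 by 55 mm, 14 mm high, lying among the rollers; bystander; origin under its centre
- screwdriver: yellow screwdriver lying at the left, near the robot; bystander
- tin: small green grease tin 56 mm across, 50 mm tall, standing at the right near the robot; bystander; origin under its centre
Not all that is in view belongs to the job. Leave any black look-alike of the roller4 alone. Leave any purple look-alike of the roller3 alone.

How it is judged:
By the outcome, as a careful person would: the job done as asked, in the order asked, and still so for the second after the job is handed in, with the robot touching nothing.
It also fails if it takes over 72 s, if anything falls off the work surface, if the arm or the gripper's body presses on something with over 40 N, if the wrist force passes 120 N, or if a joint passes its speed limit or range.

## Working session

There is one attempt and no reset: what is moved stays moved. The work goes in short steps, Python scripts to look and compute and a tool call to move; the robot and the scene stay as the last step left them, time stands still between calls to the robot, and variables do not carry over. Pictures are saved under pics/ and viewed, at most 10 in all, crops included, and the job is handed in when it is done.

Besides the shell and the picture viewer there is one more tool, called after "Emit:" as name(argument=value, ...) on one line, values as JSON. jog_arm: Moves the arm, as the interface text tells. Its arguments: {"type":"object","properties":{"steps":{"type":"string"},"fingers":{"type":"number"}},"required":["steps"]}

```bash
mkdir -p pics
python3 - <<'E'
from station import r, vision
import cv2,pickle
D={}
for n in("top","scene"):
    c=vision.read_camera(n);D[n]=c
    cv2.imwrite(f"pics/{n}0.png",c["color"][:,:,::-1])
    print(n,{k:v for k,v in c.items() if k!="color"})
pickle.dump(D,open("d0.pkl","wb"))
print(r.get_state())
E
```

```text
top {'vertical_fov': 53.56341191917586, 'cx': 315.206196891044, 'cy': 241.08227882232495, 'T': array([[ 2.60095026e-02,  9.90906253e-01, -1.32016299e-01,
         4.00511839e-01],
       [-9.99654084e-01,  2.52661711e-02, -7.30287588e-03,
         3.55488113e-04],
       [-3.90091898e-03,  1.32160577e-01,  9.91220644e-01,
         1.12624142e+00],
       [ 0.00000000e+00,  0.00000000e+00,  0.00000000e+00,
         1.00000000e+00]])}
scene {'vertical_fov': 45.523277905129476, 'cx': 324.9082597068495, 'cy': 233.40900942997226, 'T': array([[-0.53899205, -0.64238527,  0.54481992,  1.18758002],
       [ 0.8423061 , -0.40888527,  0.35118837,  0.41065248],
       [-0.0028294 ,  0.64819288,  0.76147093,  1.03250903],
       [ 0.        ,  0.        ,  0.        ,  1.        ]])}
{'clock': 0.1, 'joint_pos': array([ 7.10066220e+01,  5.26027652e+00,  7.05769354e+01, -7.74914848e-05,
        1.04267158e+02, -3.25028490e+00]), 'joint_vel': array([ 0.06134176, -0.13250073, -0.11888086, -0.09507744,  0.07367009,
       -0.03193544]), 'joint_efforts': array([ 1.98901340e-03, -4.60213995e+01, -4.19219899e+01, -2.83721045e-05,
        1.05368879e-02,  4.54755423e-06]), 'eef_pos': array([0.16272743, 0.57723878, 0.23022919]), 'tcp_rot': array([-1.79895793e+02, -5.84254218e-03,  1.64256883e+02]), 'contact_force': array([-0.12582893, -0.08605415, -0.48528833]), 'moment': array([0.00860209, 0.04198501, 0.02564613]), 'grip_force': 0.0, 'grip_width': 0.08542204380683005}
```

View pics/top0.png

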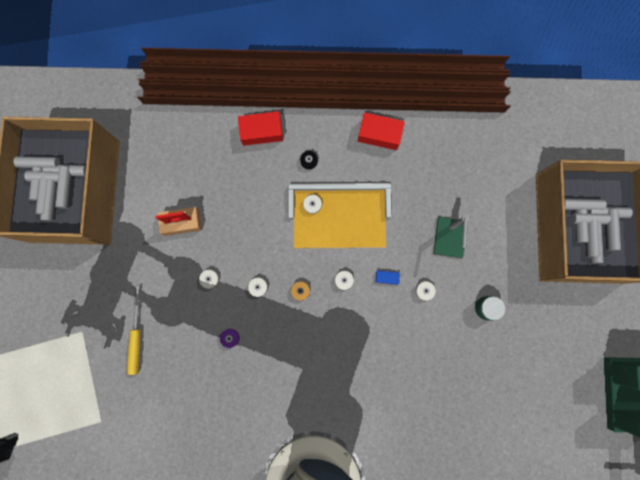

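View pics/scene0.png

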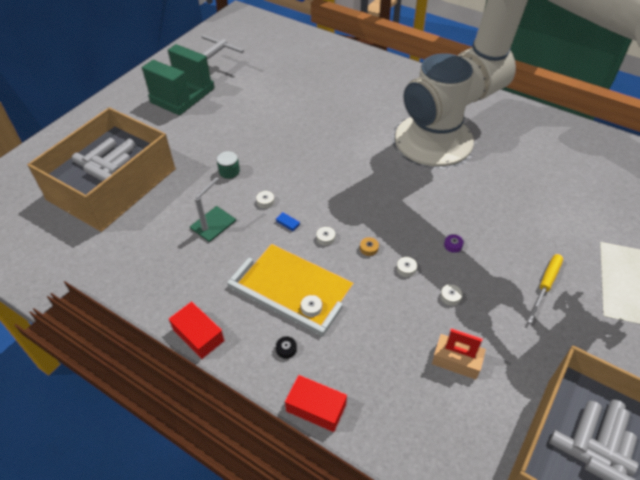

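The top view shows the mat at about (294-386, 190-248), one roller on it at (312,204), and the row rollers at (208,278), (257,287), (344,280) and (426,291). Brass is at (300,291), the packer at (388,277), the holder at (178,222) and the hook at (450,236). The scene view matches.

```bash
cat > h.py <<'E'
import numpy as np,cv2
def K(c):
    f=240/np.tan(np.radians(c["vertical_fov"])/2);return f
def world(c,uv,z):
    uv=np.atleast_2d(np.asarray(uv,float));f=K(c)
    d=np.c_[(uv[:,0]-c["cx"])/f,-(uv[:,1]-c["cy"])/f,-np.ones(len(uv))]@c["T"][:3,:3].T
    o=c["T"][:3,3];return o+d*((z-o[2])/d[:,2])[:,None]
def pix(c,P):
    p=(np.atleast_2d(P)-c["T"][:3,3])@c["T"][:3,:3];f=K(c)
    return np.c_[c["cx"]+f*p[:,0]/-p[:,2],c["cy"]-f*p[:,1]/-p[:,2]]
def tri(cs,uvs):
    A=np.zeros((3,3));b=np.zeros(3)
    for c,uv in zip(cs,uvs):
        o=c["T"][:3,3];d=world(c,uv,0)[0]-o;d/=np.linalg.norm(d);M=np.eye(3)-np.outer(d,d);A+=M;b+=M@o
    return np.linalg.solve(A,b)
def blobs(c,m,z,amin=60):
    out=[]
    for k in cv2.findContours(m.astype(np.uint8),cv2.RETR_EXTERNAL,cv2.CHAIN_APPROX_NONE)[0]:
        if cv2.contourArea(k)<amin:continue
        w=world(c,k[:,0],z)[:,:2]*1000
        out.append((cv2.minAreaRect(k)[0],cv2.minAreaRect(w.astype(np.float32))))
    return out
E
python3 - <<'E'
from h import *;import pickle
D=pickle.load(open("d0.pkl","rb"))
for n in("top","scene"):
    c=D[n];h=cv2.cvtColor(c["color"],cv2.COLOR_RGB2HSV);H,S,V=[h[:,:,i].astype(int) for i in range(3)]
    def show(t,m,z,lo,hi):
        for p,q in blobs(c,m,z,40):
            if lo<max(q[1])<hi: print(n,t,np.round(p),"c",np.round(q[0],1),"sz",np.round(q[1],1),"a",round(q[2],1))
    show("white",(S<40)&(V>185),.018,25,60)
    show("mat",(H>18)&(H<30)&(S>150)&(V>90),0,150,300)
    show("brass",(H>8)&(H<20)&(S>100),.018,30,60)
    show("wood",(H>5)&(H<20)&(S>70)&(V>130),.038,70,130)
    show("tag",((H<5)|(H>174))&(S>150)&(V>90),.1,40,90)
    show("blue",(H>105)&(H<125)&(S>150)&(V>80),.014,40,70)
    show("green",(H>65)&(H<95)&(S>70)&(V>40),.010,60,120)
c=D["top"]["color"];s=D["scene"]["color"]
f=lambda im,x,y:cv2.resize(im[y:y+75,x:x+100],(400,300),interpolation=cv2.INTER_CUBIC)
cv2.imwrite("pics/z1.png",np.vstack([np.hstack([f(c,400,190),f(s,170,170)]),np.hstack([f(c,140,180),f(s,410,310)])])[:,:,::-1])
E
```

```text
top white [353. 471.] c [ 38.3 -87.8] sz [40.5 17.4] a 20.3
top white [494. 308.] c [ 403.1 -406.1] sz [45.6 48.5] a 1.5
top white [426. 291.] c [ 438.6 -250.5] sz [40.2 39.8] a 45.6
top white [258. 286.] c [438.3 139.8] sz [39.5 39.5] a 2.5
top white [344. 280.] c [458.6 -60.8] sz [39.3 39.6] a 46.2
top white [208. 277.] c [457.4 255.9] sz [27.9 37.7] a 1.5
top white [312. 204.] c [638.1  18.5] sz [39.2 39. ] a 46.0
top mat [339. 219.] c [606.  -47.5] sz [136.7 217.4] a 1.4
top brass [300. 290.] c [432.8  40.8] sz [41.6 41.8] a 1.5
top wood [178. 221.] c [585.6 329.6] sz [51.6 90.9] a 10.4
top tag [172. 217.] c [582.5 322.4] sz [19.5 71.5] a 11.1
top blue [387. 277.] c [ 468.5 -161.5] sz [52.5 26.6] a 85.1
top green [624. 388.] c [ 232.5 -702. ] sz [ 65.8 104.2] a 86.8
top green [624. 363.] c [ 286.3 -702.9] sz [22.3 72. ] a 1.5
top green [450. 237.] c [ 567.6 -310.2] sz [67.6 88.4] a 83.1
scene white [628. 445.] c [587.1 659.3] sz [ 4.8 44.8] a 90.0
scene white [311. 304.] c [640.9  22.5] sz [37.7 38. ] a 32.9
scene white [450. 294.] c [461.2 258.5] sz [41.5 31.4] a 74.0
scene white [406. 264.] c [439.4 144. ] sz [39.2 42.5] a 32.5
scene white [325. 233.] c [460.3 -57.8] sz [42.9 42.1] a 32.5
scene white [265. 196.] c [ 440.9 -247.4] sz [42.3 42.6] a 70.4
scene white [226. 157.] c [ 379.1 -416.8] sz [47.8 46. ] a 2.6
scene mat [ 26. 336.] c [1012.3 -439.5] sz [229.2  35.5] a 79.1
scene mat [295. 283.] c [603.4 -44.3] sz [126.9 217.9] a 1.7
scene mat [420.  14.] c [-585.4 -330.7] sz [202.9  30.6] a 22.6
scene brass [369. 246.] c [440.1  47.1] sz [52.6 41.6] a 14.1
scene wood [460. 352.] c [589.4 335. ] sz [53.6 91.3] a 9.0
scene tag [463. 343.] c [606.9 338.5] sz [43.1 56.7] a 10.4
scene blue [287. 221.] c [ 474.6 -155.6] sz [53.4 29.6] a 85.8
scene green [212. 223.] c [ 572.7 -304.6] sz [68.6 88.1] a 82.8
```

View pics/z1.png

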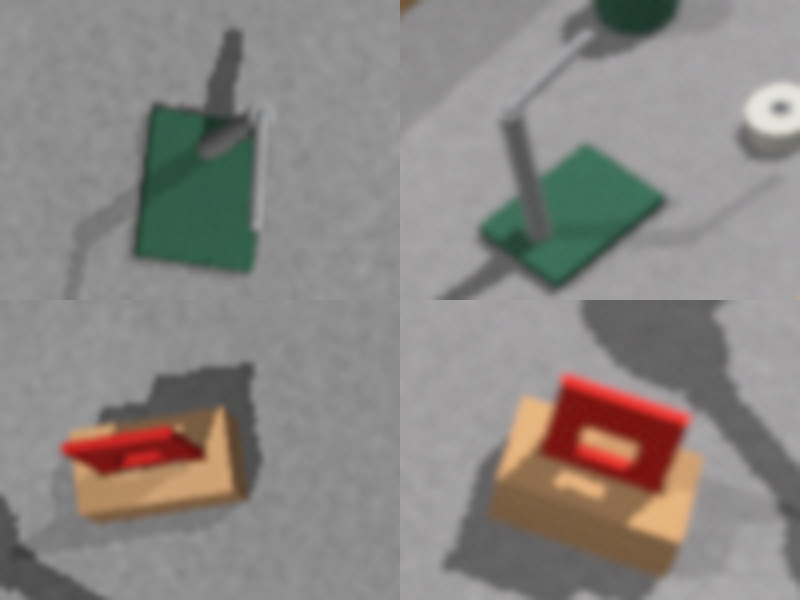

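Crop: peg in top runs from (466,217) at the post to (464,247) at the tip; in scene from (198,199) to (217,179). The tag stands upright in the slot, its top edge running (156,217)-(183,212) in top.

Run:
```python
from h import *;import pickle
D=pickle.load(open("d0.pkl","rb"));t,s=D["top"],D["scene"]
P=lambda a,b:np.round(tri([t,s],[a,b])*1000,1)
print("posttop",P((466,217.5),(198.3,198.8)),"tip",P((464.5,247.5),(217.5,179.7)))
print("tag L",P((156.5,218),(482,339.5)),"R",P((183.5,213),(451,330)))
for a,b in(((156.5,217.5),(183.5,212.5)),):print(world(t,[a,b],.103)*1000)
print(world(s,[(482,339.5),(451,330)],.103)*1000)
from station import r
from scipy.spatial.transform import Rotation as R
st=r.get_state();print(st["tcp_rot"],R.from_euler("xyz",st["tcp_rot"],degrees=True).as_matrix())
```

```text
posttop [ 593.8 -314.2  108.3] tip [ 528.2 -309.3  115.6]
tag L [579.4 361.7  94.7] R [591.7 303.8  94.1]
[[579.98538657 356.44273637 103.        ]
 [592.592596   298.00782248 103.        ]]
[[583.29836392 364.27721823 103.        ]
 [595.50291419 307.76942401 103.        ]]
[-1.79895793e+02 -5.84254218e-03  1.64256883e+02] [[-9.62487831e-01  2.71324208e-01 -5.91617831e-04]
 [ 2.71324834e-01  9.62486294e-01 -1.72285569e-03]
 [ 1.01971597e-04 -1.81874825e-03 -9.99998341e-01]]
```

Emit:
jog_arm(steps="0 0 0 0 0 -0.916;0 0 0 0 0 -0.916;0 0 0 0 0 -0.916;-0.1 -0.21 0 0 0 0;-0.1 -0.21 0 0 0 0;-0.1 -0.21 0 0 0 0;-0.1 -0.21 0 0 0 0;-0.1 -0.21 0 0 0 0;-0.1 -0.21 0 0 0 0;-0.1 -0.21 0 0 0 0;-0.1 -0.21 0 0 0 0;-0.1 -0.21 0 0 0 0", fingers=0.8)

```text
clock: 1.3
eef_pos: [0.343, 0.1977, 0.231]
tcp_rot: [-180.0, 0.0, -180.0]
contact_force: [0.7, 0.9, 0.1]
grip_width: 0.0683
grip_force: 0.0
```

Emit:
jog_arm(steps="-0.1 -0.21 0 0 0 0;-0.1 -0.21 0 0 0 0;-0.1 -0.21 0 0 0 0;-0.1 -0.21 0 0 0 0;-0.1 -0.21 0 0 0 0;0 -0.21 0 0 0 0;0 0 0.2 0 0 0;0 0 0.2 0 0 0;0 0 0 0 0 0;0 0 0 0 0 0")

```text
clock: 2.3
eef_pos: [0.4424, -0.0524, 0.1514]
tcp_rot: [180.0, -0.1, -180.0]
contact_force: [0.2, -0.3, 1.2]
grip_width: 0.0681
grip_force: 0.0
```

```bash
cat >> h.py <<'E'
def look(name,fn,zs=None):
    from station import r,vision
    c=vision.read_camera(name);cv2.imwrite(fn,c["color"][:,:,::-1]);print(r.get_state()["clock"],r.get_state()["eef_pos"])
    return c
def whites(c,z=.018):
    h=cv2.cvtColor(c["color"],cv2.COLOR_RGB2HSV);m=(h[:,:,1]<40)&(h[:,:,2]>185)
    for p,q in blobs(c,m,z):
        if 25<max(q[1])<60:print("white",np.round(p),np.round(q[0],1),np.round(q[1],1))
E
python3 - <<'E'
from h import *
c=look("wrist","pics/w1.png");whites(c)
E
```

```text
2.35 [ 0.44335113 -0.05236476  0.15320556]
white [503. 303.] [510.1 113.5] [28.3 45.2]
white [386. 292.] [498.5   7.2] [16.1 29.3]
white [352. 300.] [506.8 -22.3] [42.9 34.5]
white [108. 289.] [ 496.4 -240. ] [24.6 26.5]
white [530. 278.] [486.9 133.8] [22.  43.6]
white [573. 266.] [475.8 169.6] [40.5 26.2]
white [456. 255.] [466.4  67. ] [57.5 25.5]
white [487. 245.] [455.2  91.7] [36.7 17. ]
white [484. 196.] [413.5  83.7] [15.5 38.2]
white [434. 160.] [385.1  40.1] [46.2 33.4]
white [538. 163.] [388.1 123.4] [28.4 58. ]
white [ 52. 130.] [ 361.6 -260.4] [17.5 36.1]
white [137. 110.] [ 347.4 -192. ] [26.3 14.8]
white [196.  62.] [ 318.  -143.8] [38.8 25.5]
```

View pics/w1.png

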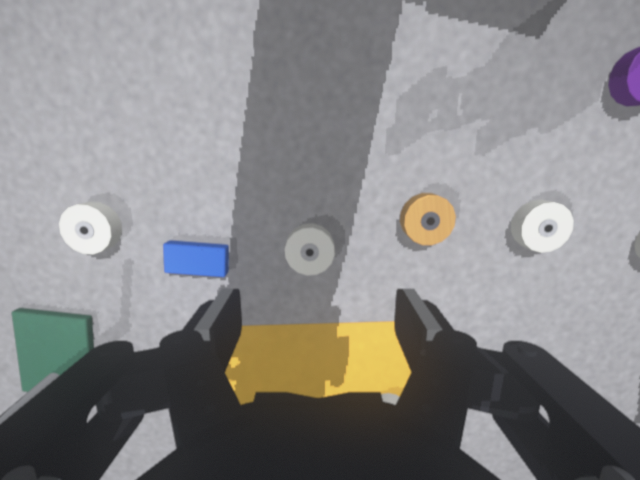

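The wrist view shows roller a with its hub at (309,252), brass at (430,220), roller b at (548,228) and roller d at (84,230).

Run:
```python
from h import *
from station import vision
c=vision.read_camera("wrist")
print(np.round(world(c,[(309.5,252),(548,228),(430.5,220.5),(84,230)],.018)*1000,1))
print(np.round(world(c,[(240,324),(397,321)],0)*1000,1))
```

```text
[[ 463.5  -60.3   18. ]
 [ 442.2  142.5   18. ]
 [ 435.7   42.1   18. ]
 [ 444.  -252.    18. ]]
[[ 543.3 -129.5    0. ]
 [ 540.    24.6    0. ]]
```

Emit:
jog_arm(steps="-0.09 -0.038 0.2 0 0 0;0 0 0.2 0 0 0;0 0 0.2 0 0 0;0 0 0.08 0 0 0;0 0 0.06 0 0 0;0 0 0 0 0 0;0 0 0 0 0 0")

```text
clock: 3.1
eef_pos: [0.4623, -0.0602, 0.0055]
tcp_rot: [-180.0, 0.2, -180.0]
contact_force: [0.4, -0.4, 0.1]
grip_width: 0.0687
grip_force: 0.0
```

Emit:
jog_arm(steps="0 0 0 0 0 0;0 0 0 0 0 0;0 0 0 0 0 0;0 0 0 0 0 0;0 0 0 0 0 0;0 0 0 0 0 0", fingers=0.4)

```text
clock: 3.7
eef_pos: [0.4622, -0.0604, 0.0056]
tcp_rot: [-180.0, 0.2, -180.0]
contact_force: [0.3, 1.2, 5.5]
grip_width: 0.0416
grip_force: 60.1
```

Emit:
jog_arm(steps="-0.05 0 0 0 0 0;-0.1 0 0 0 0 0;-0.1 0 0 0 0 0;-0.08 -0.06 0 0 0 0;-0.08 -0.08 0 0 0 0;-0.08 -0.08 0 0 0 0;-0.06 -0.06 0 0 0 0;-0.03 -0.03 0 0 0 0;0 0 0 0 0 0;0 0 0 0 0 0")

```text
clock: 4.7
eef_pos: [0.5789, -0.1232, 0.0057]
tcp_rot: [-179.9, 0.3, 180.0]
contact_force: [3.8, -3.3, 5.6]
grip_width: 0.0411
grip_force: 61.1
```

Emit:
jog_arm(steps="0 0 0 0 0 0;0 0 0 0 0 0;0 0 0 0 0 0;0 0 0 0 0 0", fingers=0.68)

```text
clock: 5.1
eef_pos: [0.5763, -0.1218, 0.0027]
tcp_rot: [180.0, -0.1, -180.0]
contact_force: [0.9, 0.7, 0.2]
grip_width: 0.0579
grip_force: 0.0
```

Emit:
jog_arm(steps="0 0 -0.2 0 0 0;0 0 -0.2 0 0 0;0.114 0.22 0 0 0 0;0.114 0.22 0 0 0 0;0.114 0.22 0 0 0 0;0.114 0.22 0 0 0 0;0.114 0.22 0 0 0 0;0.114 0.22 0 0 0 0;0 0 0 0 0 0;0 0 0 0 0 0")

```text
clock: 6.1
eef_pos: [0.4396, 0.1427, 0.0833]
tcp_rot: [-180.0, 0.0, -179.8]
contact_force: [0.0, -0.3, -0.7]
grip_width: 0.0583
grip_force: 0.0
```

Run:
```python
from h import *
c=look("top","pics/t2.png");whites(c)
c=look("scene","pics/s2.png");whites(c)
```

```text
6.15 [0.44009886 0.14172073 0.08328013]
white [493. 308.] [ 403.1 -405.2] [46.  46.2]
white [426. 290.] [ 439.2 -250. ] [39.4 39.5]
white [372. 231.] [ 574.9 -124.1] [40.  38.9]
6.2 [0.44037182 0.14113947 0.08320883]
white [452. 292.] [454.8 260. ] [41.4 44.2]
white [406. 264.] [439.1 144.1] [45.1 42.3]
white [274. 256.] [ 577.7 -118.1] [38.  38.5]
white [264. 196.] [ 441.1 -246.8] [43.6 42.6]
white [226. 157.] [ 378.1 -417.8] [46.8 50.4]
```

Emit:
jog_arm(steps="0 0 0.15 0 0 0;0 0 0.15 0 0 0;0 0 0.06 0 0 0;0 0 0.03 0 0 0;0 0 0 0 0 0;0 0 0 0 0 0", fingers=0.8)

```text
clock: 6.8
eef_pos: [0.441, 0.1418, 0.0066]
tcp_rot: [180.0, 0.1, 180.0]
contact_force: [0.8, -0.1, 0.4]
grip_width: 0.0684
grip_force: 0.0
```

Emit:
jog_arm(steps="0 0 0 0 0 0;0 0 0 0 0 0;0 0 0 0 0 0;0 0 0 0 0 0;0 0 0 0 0 0", fingers=0.4)

```text
clock: 7.3
eef_pos: [0.441, 0.1421, 0.0071]
tcp_rot: [180.0, 0.2, -180.0]
contact_force: [-1.1, -1.9, 6.8]
grip_width: 0.0416
grip_force: 60.2
```

Emit:
jog_arm(steps="-0.05 0 0 0 0 0;-0.1 0 0 0 0 0;-0.1 -0.04 0 0 0 0;-0.1 -0.1 0 0 0 0;-0.1 -0.13 0 0 0 0;-0.1 -0.15 0 0 0 0;-0.08 -0.15 0 0 0 0;-0.05 -0.15 0 0 0 0;0 -0.12 0 0 0 0;0 -0.07 0 0 0 0;0 -0.035 0 0 0 0;0 0 0 0 0 0")

```text
clock: 8.5
eef_pos: [0.5773, -0.0482, 0.0071]
tcp_rot: [-179.9, 0.2, 179.9]
contact_force: [0.7, -2.7, 6.0]
grip_width: 0.0415
grip_force: 61.3
```

Emit:
jog_arm(steps="0 0 0 0 0 0;0 0 0 0 0 0;0 0 0 0 0 0;0 0 0 0 0 0;0 0 0 0 0 0", fingers=0.68)

```text
clock: 9.0
eef_pos: [0.5759, -0.0469, 0.005]
tcp_rot: [180.0, -0.0, -180.0]
contact_force: [0.9, 0.8, -0.1]
grip_width: 0.0577
grip_force: 0.0
```

Emit:
jog_arm(steps="0 0 -0.2 0 0 0;0 0 -0.2 0 0 0;0.097 0.22 0 0 0 0;0.097 0.22 0 0 0 0;0.097 0.22 0 0 0 0;0.097 0.22 0 0 0 0;0.097 0.22 0 0 0 0;0.097 0.22 0 0 0 0;0 0.2 0 0 0 0;0 0 0 0 0 0;0 0 0 0 0 0")

```text
clock: 10.1
eef_pos: [0.4593, 0.2574, 0.0851]
tcp_rot: [-180.0, -0.0, -179.9]
contact_force: [0.5, 0.5, -0.4]
grip_width: 0.0583
grip_force: 0.0
```

Run:
```python
from h import *
c=look("top","pics/t3.png");whites(c)
c=look("scene","pics/s3.png");whites(c)
c=look("wrist","pics/w3.png");whites(c)
```

```text
10.15 [0.45956576 0.25651208 0.08508595]
white [354. 474.] [ 31.9 -90.2] [26.5 17.5]
white [494. 308.] [ 403.1 -406.2] [45.6 48.8]
white [426. 291.] [ 438.6 -250.5] [40.2 39.8]
white [208. 284.] [441.1 254.1] [13.9 34.9]
white [371. 231.] [ 575.2 -123.3] [39.7 40.5]
white [340. 232.] [572.4 -49.3] [40.6 37.7]
white [312. 204.] [638.1  18.5] [39.2 39. ]
10.2 [0.45979321 0.25601983 0.08511382]
white [311. 304.] [641.9  23.2] [40.1 38. ]
white [452. 292.] [454.8 260. ] [41.4 44.9]
white [302. 269.] [576.5 -45.3] [38.9 37.7]
white [274. 256.] [ 577.8 -118.1] [37.3 39.1]
white [265. 197.] [ 440.9 -247.5] [45.2 42.6]
white [226. 158.] [ 379.1 -416.7] [50.3 50.5]
10.25 [0.45991086 0.25574997 0.0851639 ]
white [320. 246.] [454.9 256.7] [41.9 42. ]
```

View pics/w3.png

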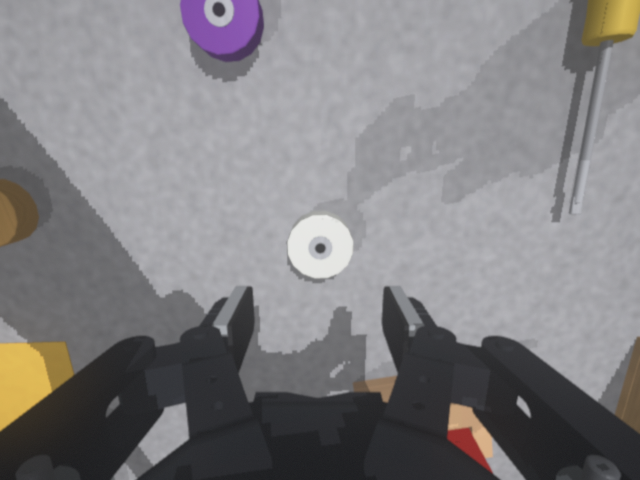

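The wrist view shows roller c centred at (320,247), i.e. about (456,257) mm. The screwdriver tip at (577,212) is well away.

Emit:
jog_arm(steps="0.015 0.005 0.15 0 0 0;0 0 0.15 0 0 0;0 0 0.06 0 0 0;0 0 0.035 0 0 0;0 0 0 0 0 0;0 0 0 0 0 0", fingers=0.8)

```text
clock: 10.85
eef_pos: [0.4576, 0.258, 0.0077]
tcp_rot: [179.9, 0.1, 180.0]
contact_force: [-0.1, 0.2, 0.1]
grip_width: 0.0683
grip_force: 0.0
```

Emit:
jog_arm(steps="0 0 0 0 0 0;0 0 0 0 0 0;0 0 0 0 0 0;0 0 0 0 0 0;0 0 0 0 0 0", fingers=0.4)

```text
clock: 11.35
eef_pos: [0.4576, 0.2584, 0.0082]
tcp_rot: [179.9, 0.2, -180.0]
contact_force: [-1.3, -0.5, 5.9]
grip_width: 0.041
grip_force: 60.5
```

Emit:
jog_arm(steps="-0.03 -0.06 0 0 0 0;-0.065 -0.12 0 0 0 0;-0.075 -0.15 0 0 0 0;-0.08 -0.15 0 0 0 0;-0.08 -0.15 0 0 0 0;-0.08 -0.15 0 0 0 0;-0.08 -0.15 0 0 0 0;-0.065 -0.12 0 0 0 0;-0.035 -0.07 0 0 0 0;0 -0.03 0 0 0 0;0 0 0 0 0 0;0 0 0 0 0 0")

```text
clock: 12.55
eef_pos: [0.5765, 0.027, 0.0083]
tcp_rot: [-179.9, 0.3, 180.0]
contact_force: [2.6, -3.3, 5.7]
grip_width: 0.041
grip_force: 61.0
```

Emit:
jog_arm(steps="0 0 0 0 0 0;0 0 0 0 0 0;0 0 0 0 0 0;0 0 0 0 0 0;0 0 0 0 0 0", fingers=0.68)

```text
clock: 13.05
eef_pos: [0.5744, 0.0281, 0.0059]
tcp_rot: [180.0, -0.0, -180.0]
contact_force: [-0.5, 0.5, -0.3]
grip_width: 0.0579
grip_force: 0.0
```

Emit:
jog_arm(steps="0 0 -0.2 0 0 0;0 0 -0.25 0 0 1;0 0 -0.25 0 0 1;0 0 -0.25 0 0 1;0 0 0 0 0 1;0 0 0 0 0 1;0 0 0 0 0 1;0 0 0 0 0 1;0 0 0 0 0 1;0 0 0 0 0 1;0 0 0 0 0 1;0 0 0 0 0 1")

```text
clock: 14.25
eef_pos: [0.5745, 0.028, 0.1961]
tcp_rot: [-180.0, -0.0, 116.7]
contact_force: [0.9, -0.3, 1.0]
grip_width: 0.0582
grip_force: 0.0
```

Emit:
jog_arm(steps="0 0 0 0 0 1;0 0 0 0 0 1;0 0 0 0 0 0.96;0.21 0.046 0 0 0 0;0.21 0.046 0 0 0 0;0.21 0.046 0 0 0 0;0.21 0.046 0 0 0 0;0.21 0.046 0 0 0 0;0.21 0.046 0 0 0 0;0.21 0.046 0 0 0 0;0 0 0 0 0 0;0 0 0 0 0 0")

```text
clock: 15.45
eef_pos: [0.5865, 0.3294, 0.1954]
tcp_rot: [-179.9, 0.0, 100.1]
contact_force: [-0.1, -0.4, -0.7]
grip_width: 0.0584
grip_force: 0.0
```

Run:
```python
from h import *
import pickle
c=look("top","pics/t4.png");whites(c)
c=look("scene","pics/s4.png");whites(c)
c=look("wrist","pics/w4.png");pickle.dump(c,open("w4.pkl","wb"))
```

```text
15.5 [0.58680708 0.32835026 0.19588059]
white [354. 474.] [ 32.1 -90.1] [27.2 17.4]
white [ 90. 417.] [135.9 503. ] [22.8 34.5]
white [494. 308.] [ 403.1 -406.1] [45.6 48.5]
white [426. 291.] [ 438.6 -250.5] [40.2 39.8]
white [371. 231.] [ 575.2 -123.3] [39.7 40.5]
white [340. 232.] [572.4 -49.3] [40.6 37.7]
white [311. 230.] [575.4  19.1] [40.5 24.3]
white [312. 204.] [638.1  18.5] [39.2 39. ]
15.55 [0.58707316 0.32767297 0.19623341]
white [311. 304.] [641.9  23.2] [40.1 38. ]
white [328. 284.] [577.8  24.3] [40.8 25.3]
white [302. 269.] [576.5 -45.3] [38.9 37.7]
white [274. 256.] [ 577.8 -118.1] [37.3 39.1]
white [264. 196.] [ 440.5 -247.2] [45.  44.7]
white [226. 158.] [ 378.5 -417.1] [49.7 51.5]
15.6 [0.58717462 0.32736366 0.19650612]
```

View pics/w4.png

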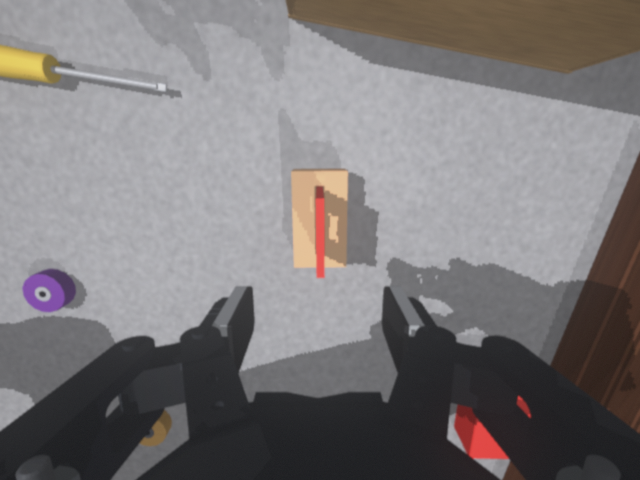

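The tag's top edge runs from (320,187) to (320,277), vertical in the picture, so the jaws are square to it and centred.

Run:
```python
from h import *
import pickle
c=pickle.load(open("w4.pkl","rb"))
w=world(c,[(319.5,186.5),(319.5,197.5),(320.7,277)],.103)*1000;print(np.round(w,1),np.linalg.norm(w-w[2],axis=1))
print(np.round(world(c,[(292,170),(348,170),(295,268),(347,267)],.038)*1000,1))
print(c["T"])
```

```text
[[582.5 369.  103. ]
 [583.9 361.5 103. ]
 [595.2 302.8 103. ]] [67.44260247 59.77006477  0.        ]
[[557.8 372.1  38. ]
 [606.2 380.7  38. ]
 [574.5 282.4  38. ]
 [623.1 291.9  38. ]]
[[ 9.84929108e-01 -1.66618019e-01 -4.64013707e-02  5.76892632e-01]
 [ 1.72958524e-01  9.48780340e-01  2.64388382e-01  3.93815127e-01]
 [-2.71602717e-05 -2.68429326e-01  9.63299380e-01  3.38001436e-01]
 [ 0.00000000e+00  0.00000000e+00  0.00000000e+00  1.00000000e+00]]
```

Emit:
jog_arm(steps="0.02 0.008 0.2 0 0 0;0 0 0.2 0 0 0;0 0 0.15 0 0 0;0 0 0.06 0 0 0;0 0 0 0 0 0;0 0 0 0 0 0")

```text
clock: 16.2
eef_pos: [0.5888, 0.3326, 0.0765]
tcp_rot: [179.8, -0.0, 100.0]
contact_force: [0.0, 1.0, -0.1]
grip_width: 0.0581
grip_force: 0.0
```

Emit:
jog_arm(steps="0 0 0 0 0 0;0 0 0 0 0 0;0 0 0 0 0 0;0 0 0 0 0 0;0 0 0 0 0 0;0 0 0 0 0 0;0 0 0 0 0 0", fingers=0)

```text
clock: 16.9
eef_pos: [0.5882, 0.3331, 0.0754]
tcp_rot: [179.9, -0.0, 100.0]
contact_force: [-1.3, -0.1, 4.9]
grip_width: 0.0051
grip_force: 60.0
```

Emit:
jog_arm(steps="0 0 -0.05 0 0 0;0 0 -0.1 0 0 0;0 0 -0.15 0 0 0;0 0 -0.15 0 0 0;0 0 -0.05 0 0 0.98;0 0 0 0 0 0.98;0 0 0 0 0 0.98;-0.1 0 0 0 0 0;-0.2 0 0 0 0 0;-0.22 0 0 0 0 0;-0.22 0 0 0 0 0;-0.22 0 0 0 0 0")

```text
clock: 18.1
eef_pos: [0.5643, 0.1407, 0.1741]
tcp_rot: [-180.0, 0.0, 83.2]
contact_force: [-0.0, 0.4, 0.5]
grip_width: 0.0047
grip_force: 59.2
```

Run:
```python
from h import *;import pickle
D=pickle.load(open("d0.pkl","rb"));t,s=D["top"],D["scene"]
for c,a,b in((t,(466,217.5),(464.5,247.5)),(s,(198.3,198.8),(217.5,179.7))):
    print("post",np.round(world(c,a,.117)*1000,1),"tip",np.round(world(c,b,.126)*1000,1))
# where stand model would project
o=np.array([570,-307.5,0])/1000;u=np.array([np.cos(np.radians(7)),-np.sin(np.radians(7)),0])
for d,z in((.030,.115),(-.035,.126)):print(pix(t,o+u*d+[0,0,z]),pix(s,o+u*d+[0,0,z]))
a,b=t["color"][185:255,440:485],s["color"][170:240,185:245]
f=lambda m:cv2.resize(m,None,fx=6,fy=6,interpolation=cv2.INTER_NEAREST)
cv2.imwrite("pics/z2.png",np.hstack([f(a),f(b)])[:,:,::-1])
```

```text
post [[ 594.4 -315.4  117. ]] tip [[ 528.1 -308.4  126. ]]
post [[ 598.4 -302.8  117. ]] tip [[ 535.1 -298.6  126. ]]
[[463.69832008 215.16910223]] [[195.18231863 198.33914545]]
[[462.00181472 244.07557789]] [[215.85655857 178.98484622]]
```

View pics/z2.png

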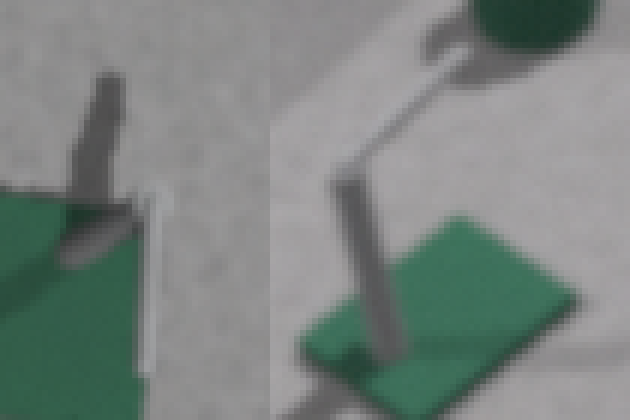

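Emit:
jog_arm(steps="-0.22 -0.013 0 0 0 0;-0.22 -0.013 0 0 0 0;-0.22 -0.013 0 0 0 0;-0.22 -0.013 0 0 0 0;-0.22 -0.013 0 0 0 0;-0.22 -0.013 0 0 0 0;-0.22 -0.013 0 0 0 0;-0.22 -0.013 0 0 0 0;-0.22 -0.013 0.05 0 0 0;-0.15 -0.013 0.06 0 0 0;-0.08 0 0.07 0 0 0;0 0 0 0 0 0")

```text
clock: 19.3
eef_pos: [0.485, -0.2943, 0.135]
tcp_rot: [-179.7, -0.1, 83.0]
contact_force: [-0.4, 0.3, -1.4]
grip_width: 0.0049
grip_force: 59.2
```

Emit:
jog_arm(steps="0 0 0 0 0 0;0 0 0 0 0 0")

```text
clock: 19.5
eef_pos: [0.4873, -0.2923, 0.139]
tcp_rot: [180.0, -0.0, 83.3]
contact_force: [-0.4, 0.2, -0.4]
grip_width: 0.0048
grip_force: 59.2
```

Run:
```python
from h import *
c=look("top","pics/t5.png");s=look("scene","pics/s5.png");w=look("wrist","pics/w5.png")
a,b=c["color"][180:280,410:510],s["color"][130:230,170:270]
f=lambda m:cv2.resize(m,(400,400),interpolation=cv2.INTER_CUBIC)
cv2.imwrite("pics/z3.png",np.hstack([f(a),f(b)])[:,:,::-1])
```

```text
19.55 [ 0.48740654 -0.29237052  0.13920633]
19.6 [ 0.48740144 -0.29248305  0.13926808]
19.65 [ 0.48732496 -0.29262472  0.13924213]
```

View pics/z3.png

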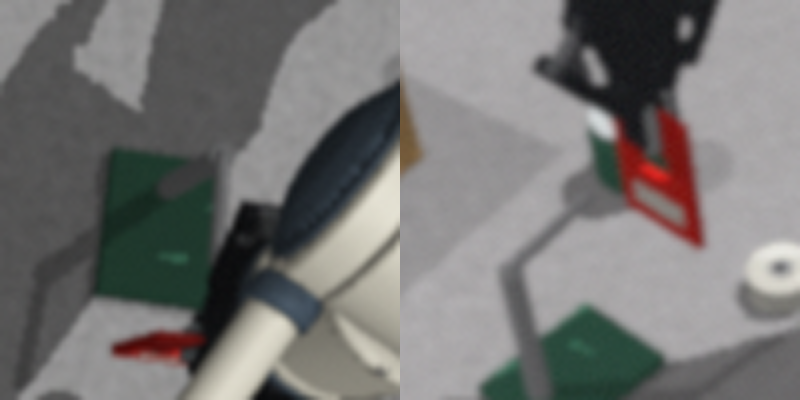

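The scene crop shows the tag in front of the peg: hole centre about (235,181), peg tip about (217.5,178.7). Using the measured TCP to cancel the camera bias.

Run:
```python
from h import *
from station import vision
s=vision.read_camera("scene");t=vision.read_camera("top")
tcp=np.array([.4873,-.2926,.1392]);hole=tcp-[0,0,.0144]
print("pred",pix(s,hole))
w=lambda uv,z,c=s:np.round(world(c,uv,z)*1000,1)
print("hole obs",w((235,180.8),.1248)); print("tip",w((217.5,178.9),.126),w((198.3,198.8),.117))
# tag left end lower corner/top corner in top
u=np.array([np.cos(np.radians(83.3)),np.sin(np.radians(83.3)),0])
for d in(-.03,.03):
  for z in(.0276,-.0674):print(d,z,pix(t,tcp+u*d+[0,0,z]),pix(s,tcp+u*d+[0,0,z]))
```

```text
pred [[232.87139605 168.81396483]]
hole obs [[ 515.7 -263.8  124.8]]
tip [[ 533.  -300.3  126. ]] [[ 598.4 -302.8  117. ]]
-0.03 0.0276 [[477.99712648 267.0578214 ]] [[221.21883853 149.51212408]]
-0.03 -0.0674 [[463.61790059 270.40180674]] [[226.79628543 179.59937757]]
0.03 0.0276 [[448.38278065 262.84400261]] [[240.02739153 160.82975794]]
0.03 -0.0674 [[436.664906   266.55972742]] [[244.69764169 190.86186654]]
```

Run:
```python
import cv2,numpy as np
for n,(y,x) in(("t5",(225,410)),("s5",(130,210))):
    m=cv2.imread(f"pics/{n}.png");h=cv2.cvtColor(m,cv2.COLOR_BGR2HSV)
    k=(((h[:,:,0]<6)|(h[:,:,0]>173))&(h[:,:,1]>140)&(h[:,:,2]>60))[y:y+80,x:x+80]
    c=max(cv2.findContours(k.astype(np.uint8),cv2.RETR_EXTERNAL,cv2.CHAIN_APPROX_NONE)[0],key=cv2.contourArea)
    print(n,cv2.approxPolyDP(c,2,True)[:,0].tolist(),(x,y))
```

```text
t5 [[50, 39], [40, 38], [29, 42], [44, 43]] (410, 225)
s5 [[25, 28], [27, 41], [21, 40], [15, 33], [15, 44], [19, 51], [18, 44], [28, 49], [32, 54], [29, 57], [34, 60], [31, 35]] (210, 130)
```

The bright red bit at (233,173) is the hole's lower inner face and the grey slot is the white patch. The tag's corners match the prediction within 1 px, so it is held as planned. Next, thread it onto the peg.

Emit:
jog_arm(steps="-0.0125 0 0.005 0 0 0;0 0.05 0 0 0 0;0 0.08 0 0 0 0;0 0.08 0 0 0 0;0 0.04 0 0 0 0;0 0 0 0 0 0;0 0 0 0 0 0")

```text
clock: 20.45
eef_pos: [0.5358, -0.302, 0.137]
tcp_rot: [-180.0, -0.0, 83.2]
contact_force: [0.0, -0.3, -0.4]
grip_width: 0.0049
grip_force: 59.2
```

Run:
```python
from h import *
s=look("scene","pics/s6.png");w=look("wrist","pics/w6.png")
b=s["color"][140:215,175:275]
f=lambda m:cv2.resize(m,(400,300),interpolation=cv2.INTER_CUBIC)
cv2.imwrite("pics/z4.png",np.hstack([f(b),cv2.resize(w["color"],(400,300))])[:,:,::-1])
```

```text
20.5 [ 0.53561329 -0.30199754  0.13713502]
20.55 [ 0.53553097 -0.302041    0.13729918]
```

View pics/z4.png

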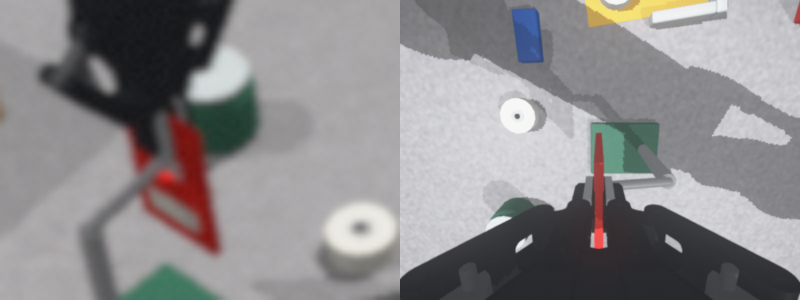

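The scene crop shows the peg end entering the hole, and the force reads zero. The wrist half shows the peg at the tag, square to it. Advancing.

Emit:
jog_arm(steps="0 0.05 0 0 0 0;0 0.06 0 0 0 0;0 0.045 0 0 0 0;0 0 0 0 0 0;0 0 0 0 0 0")

```text
clock: 21.05
eef_pos: [0.5667, -0.3057, 0.1371]
tcp_rot: [-180.0, -0.0, 83.2]
contact_force: [-0.7, -0.1, 0.1]
grip_width: 0.0048
grip_force: 59.2
```

Emit:
jog_arm(steps="0 0 0.015 0 0 0;0 0 0.01 0 0 0;0 0 0 0 0 0;0 0 0 0 0 0")

```text
clock: 21.45
eef_pos: [0.5665, -0.3057, 0.1322]
tcp_rot: [-180.0, -0.0, 83.2]
contact_force: [0.4, -0.9, 0.1]
grip_width: 0.005
grip_force: 59.2
```

Emit:
jog_arm(steps="0 0 0.01 0 0 0;0 0 0 0 0 0;0 0 0.01 0 0 0;0 0 0 0 0 0;0 0 0 0 0 0")

```text
clock: 21.95
eef_pos: [0.5667, -0.3057, 0.1282]
tcp_rot: [-180.0, -0.0, 83.2]
contact_force: [0.6, -0.1, 0.8]
grip_width: 0.005
grip_force: 59.2
```

Emit:
jog_arm(steps="0 0 0 0 0 0;0 0 0 0 0 0;0 0 0 0 0 0;0 0 0 0 0 0", fingers=0.22)

```text
clock: 22.35
eef_pos: [0.5667, -0.3057, 0.1284]
tcp_rot: [180.0, 0.0, 83.2]
contact_force: [0.2, -0.2, 0.0]
grip_width: 0.0187
grip_force: 0.0
```

Emit:
jog_arm(steps="0 0 0 0 0 0;0 0 -0.05 0 0 0;0 0 -0.1 0 0 0;0 0 -0.15 0 0 0;0 0 -0.2 0 0 0;0.2 0 -0.1 0 0 0;0.22 0 0 0 0 0;0.22 0 0 0 0 0;0.22 0 0 0 0 0;0.22 0 0 0 0 0;0 0 0 0 0 0;0 0 0 0 0 0")

```text
clock: 23.55
eef_pos: [0.5925, -0.0904, 0.2492]
tcp_rot: [179.9, 0.0, 83.3]
contact_force: [-0.1, 0.0, 0.6]
grip_width: 0.0187
grip_force: 0.0
```

Run:
```python
from h import *
s=look("scene","pics/s7.png");t=look("top","pics/t7.png");whites(s);whites(t)
f=lambda m:cv2.resize(m,(400,300),interpolation=cv2.INTER_CUBIC)
cv2.imwrite("pics/z5.png",np.vstack([np.hstack([f(s["color"][150:240,160:280]),f(t["color"][180:270,380:500])]),np.hstack([f(s["color"][190:340,220:420]),f(t["color"][170:320,250:450])])])[:,:,::-1])
```

```text
23.6 [ 0.59243856 -0.09147936  0.24899407]
23.65 [ 0.59233644 -0.09214301  0.24871931]
white [563. 438.] [637.2 559.9] [31.1  8.8]
white [311. 304.] [641.9  23.2] [40.2 38.1]
white [331. 284.] [574.5  30.7] [39.7 39.1]
white [304. 272.] [578.4 -37.3] [26.9 39.8]
white [262. 199.] [ 448.7 -250.3] [46.9 26.4]
white [227. 158.] [ 378.4 -417.2] [49.7 51.6]
white [494. 308.] [ 403.1 -406.3] [43.7 45.8]
white [426. 290.] [ 439.1 -252.3] [34.7 39.4]
white [308. 231.] [571.7  26.2] [38.2 37.8]
white [312. 204.] [638.   18.5] [36.3 38.1]
```

View pics/z5.png

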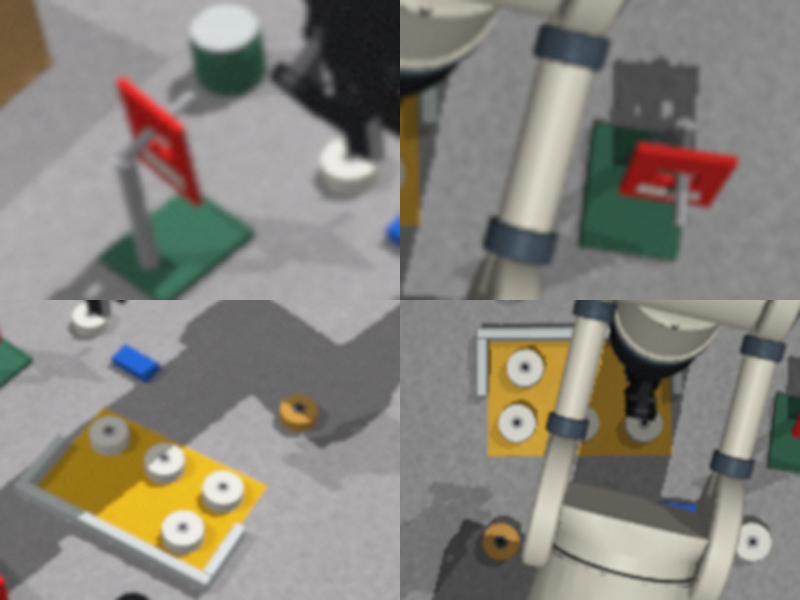

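The tag hangs on the peg, and four rollers lie wholly on the mat with the spare clear. I'll give it a moment to settle, then hand in.

Emit:
jog_arm(steps="0 0 0 0 0 0;0 0 0 0 0 0;0 0 0 0 0 0;0 0 0 0 0 0;0 0 0 0 0 0;0 0 0 0 0 0;0 0 0 0 0 0;0 0 0 0 0 0;0 0 0 0 0 0;0 0 0 0 0 0")

```text
clock: 24.65
eef_pos: [0.5924, -0.0912, 0.2483]
tcp_rot: [-180.0, -0.0, 83.2]
contact_force: [0.7, -0.2, -0.8]
grip_width: 0.0188
grip_force: 0.0
```

```bash
python3 -c "
from station import r
print(r.finish_job())"
```

```text
the job is handed in; nothing more can be done
None
```

The job is handed in at about 25 s on the clock: the last pictures show four rollers on the mat, the spare clear of it, and the red tag hanging on the peg; the hand-in gave no verdict.

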